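# Pick up the thread of a screw press

## Robot

A 6-joint arm with a two-finger parallel gripper is mounted at the origin on a cart in front of the work surface, level with it; the furniture and walls round the work are solid. World frame = base frame: x ahead of the robot, y to its left, z up, the work surface at z = 0. Lengths are in mm, angles in rad, forces in N, time in s.
With the tool pointing down it reaches from about 250 to 725 mm from the base axis. Payload 9.7 kg.
Tool frame: the origin (TCP) lies midway between the tips of the shut fingers; the grasp point (between the pads) lies 19 mm behind it; z points along the fingers, y is the direction in which the jaws open and shut (so a half turn about z gives the same grasp; the last joint's range is limited). The gripper opens to 85 mm and grips with 20 to 120 N. Pads are 22 mm wide; open, the fingers measure 114 mm over their backs; the gripper's body (76 mm by 85 mm) begins 54 mm behind the grasp point. The pads swing forward as they close: fully open they stand 13 mm farther back than shut.
Start: joints at [1.234, 0.087, 0.176, 1.66, 0, 1.571], TCP at [181.755, 519.097, 192.784] pointing down, gripper open.
Joint ranges: [-3.13, 3.13], [-0.85, 1.81], [-1.15, 1.24], [-2.2, 2.28], [-1.44, 1.52], [-3.14, 3.14]. Speed limits (rad/s): [2.22, 2.22, 2.57, 3.14, 3.14, 3.14].

## Interface

Orientations are given as a rotation vector (axis times angle).
In Python, from bench import * gives the robot as it stands.
- The arm moves only by the tool send_rows, never from a script. Its argument "moves" is one flat list of numbers, 7 for each row, row after row: the shift along the tool's x, y, z in m, then the turn, a rotation vector about the tool's x, y, z in rad, then the opening, from 0 (shut) to 1 (fully open). A call has 1 to 12 rows; each row shifts and turns the commanded pose from where the row before left it, along the tool's axes as they then stand; what a row does not reach is not made up. A row lasts 1/12 s, in which the tool goes at most 41.7 mm and 7.16 degrees, less where a joint would pass 70% of its speed; a pose out of reach is approached as far as the arm can. A call with a gripper value outside its range is refused whole. The fingers move at their own pace and stop on an object; "squeeze" is the grip in N (left out, the last holds). Time passes only in rows, so rows that do not move let the fingers close. It gives the time, the measured TCP pose, the force and the opening at its end, in the units of the state.
- observe(): the state, without advancing time (a new reading comes with each control period).
- get_image(name): name is "side" or "top" or "wrist"; returns (picture, depth): 384x512x3 uint8, red, green, blue; 384x512 float32, mm along the optical axis (not along the pixel's ray), 0 where there is no reading.
- get_calibration(name): a dict with "fov_y" (degrees; the focal length in pixels is half the picture's height over the tangent of half this angle, whatever the lens; pixels are square), "cx", "cy" (the principal point, pixels), "dist_coeffs" ([k1, k2, p1, p2, k3] as OpenCV has them; the pictures are not rectified), "R" (3x3) and "t" (3): a world point X has camera coordinates R X + t; the wrist camera has in their place "hand_eye" (4x4, takes a point from camera to tool coordinates, whose origin is the TCP and whose axes are the flange's). Camera axes: x right, y down, z forward; pixel columns grow to the right and rows downward; lengths in mm; the calibration is good to about 2 mm. A picture is of the moment at which its call begins: read the wrist's pose just before it. get_calibration takes no time and is no camera call.
- close_job(): hands the job in, once; it reports no verdict.
Trained networks look in the newest picture that a camera, given by its name, has taken for a name from the list of things; names that differ only in an ending like _2 or _b are one class to them, and where a whole thing is asked for, a point or a joint stands for the part that bears it (a point fixed in the world has none). Each returns a list of dicts, best first, with "conf" (0 to 1); they miss things now and then, are a little off and sometimes report something else, mostly with a low value. They report only what shows in the picture. A call takes as long as a camera call. They do not tell look-alikes from the thing itself.
- trace(query, camera): "mask" (384x512 bool, what is visible of it) and "point" ([row, column] in pixels, amid what is visible of it).
The state is a dict: "t": time; "q": joint angles; "qd": joint speeds; "tau": joint torques, N m; "ee_pos": TCP position; "tool_rot": TCP orientation; "contact_force": force on the tool from outside, world axes, zero at the start; "ft_torque": the same for the moment, N m; "finger_gap": finger opening in mm.
Only numpy, scipy, OpenCV 4.12 (cv2) and the standard library are available. Lean on these libraries where they do the work, as an engineer would, in place of code of your own. Each camera call takes 0.05 s, during which the arm holds its last target.

## Task

The small screw press on the bench has its spindle resting on top of the thread, not in it, so forward turning binds. Turn the black fluted knob backward (anticlockwise seen from above) until the spindle drops into its thread, then forward (clockwise) by one full turn, and finish with the knob still gripped between the fingers, so that the started screw stays held. Leave the spool and the two tins standing round the press where they are.

Things in the scene. Friction and masses are not known exactly. Their poses are not given: they have to be found in the camera images.
- press: bench screw press fixed to the table: grey base 110 (x) x 160 (y) x 12 mm, two steel columns at y = +-55 mm, a grey bridge bar (34 mm wide, top 100 mm above the table, column nuts to 104 mm), and below it a brass threaded boss, open toward the front (-x). Origin: centre of the base's underside, on the spindle's axis; z up. It does not yield
- knob: black fluted plastic knob, 34 mm diameter, 28 mm tall, on the vertical axis of the press above the bridge, from 112 to 140 mm above the table; a 21 mm neck joins it to the bridge. It turns about the vertical and always stays at this height. Origin: centre of its underside; its -x side carries a small raised aluminium index mark on the top face
- knob_mid (a point): point on the knob's axis, 17 mm above its underside (129 mm above the table), where to grip it across from above; 34 mm wide here and any yaw serves. Open space all round it above the bridge
- wheel (a joint): angle of knob and spindle, rad, growing forward (clockwise from above). 0: lugs in the thread's entry gap; dead stop at -0.12. Starts at 1.0 to 2.3, lugs on the crest (0.5 to 2.75); forward binds at 2.75 while on the crest. Turned back below 0.5 the lugs drop; then it turns forward up to 7.9, the thread's end. One turn from the drop is 6.2 to 6.7. Stays where left (friction 0.04 N m)
- spindle (a joint): how far the spindle has gone down, m. It slides freely through the knob, turns with it and is pressed down by its weight and a light spring. 0: resting on the thread's crest; 0.006 to 0.007 just after the drop; then 12 mm more per forward turn (two-start thread), about 0.019 after one turn
- spindle_top (a point): centre of the steel spindle's upper end, 10 mm diameter, standing out of the top of the knob: 22 mm above the knob's top face before the drop, 15 to 16 mm after it, 3 mm after one turn
- spool: bystander: spool of thread, 51 mm diameter, 47 mm tall, standing beside the press; origin: centre of its underside
- tin: bystander: round aluminium tin with window lid, 79 mm diameter, 21 mm tall; origin: centre of its underside
- open_tin: bystander: round open tin of seed beads, 52 mm diameter, 14 mm tall; origin: centre of its underside
Things that resemble listed ones, but are neither listed nor needed, are in the scene too. Of the things shaped like the press, the grey one is meant.

How it is judged (in metres and radians):
On the way, in this order (a step that is already met when the one before it is completed fails the run):
1. the knob has been turned back and the spindle has dropped into the thread (value of joint spindle above 0.0045 m and value of joint wheel below 0.7 rad), for 0.1 s.
2. the knob has been turned forward by one turn and is gripped (value of joint wheel between 5.75 and 7.1 rad and value of joint spindle above 0.0155 m and contact force between the fingers and knob above 2 N), for 0.2 s.
At the end, for the whole second after the job is handed in: The knob stands one turn forward of the drop (joint between 5.75 and 7.1 rad, about a tenth of a turn either way), the spindle is at least 15.5 mm down in the thread, the knob is at rest and the fingers still grip it with more than 2 N (all of step 2 and velocity of joint wheel between -0.1 and 0.1 rad/s); the arm keeps its last pose, push and grip.
It fails at once if the knob was forced forward past the bind while the spindle was still on the crest (value of joint wheel above 2.95 rad and value of joint spindle below 0.003 m).
It fails at once if the spool was moved (distance of spool from where it was at the start of the episode above 0.025 m).
It fails at once if the lidded tin was moved (distance of tin from where it was at the start of the episode above 0.025 m).
It fails at once if the open tin was moved (distance of open_tin from where it was at the start of the episode above 0.025 m).
It also fails if it takes over 58 s, if anything falls off the work surface, if the arm or the gripper's body presses on something with over 40 N, if the wrist force passes 120 N, or if a joint passes its speed limit or range.

## Working session

There is one attempt and no reset: what is moved stays moved. The work goes in short steps, Python scripts to look and compute and a tool call to move; the robot and the scene stay as the last step left them, time stands still between calls to the robot, and variables do not carry over. Pictures are saved under pics/ and viewed, and the job is handed in when it is done.

Besides the shell and the picture viewer there is one more tool, called as name(argument=value, ...) on one line, values as JSON. send_rows: Moves the arm, as the interface text tells. Its arguments: {"type":"object","properties":{"moves":{"type":"array","items":{"type":"number"}},"squeeze":{"type":"number"}},"required":["moves"]}

```bash
ls; mkdir -p pics; python3 - <<'E'
from bench import *
import cv2,numpy as np
o=observe();print(o)
for n in ["side","top"]:
    im,d=get_image(n);cv2.imwrite(f"pics/{n}0.png",im[:,:,::-1]);np.save(f"pics/{n}0.npy",d)
    c=get_calibration(n);print(n,c)
    for q in ["press","knob","spindle_top"]:
        for r in trace(q,n): print(n,q,round(r["conf"],2),r["point"],r["mask"].sum())
print(get_calibration("wrist"))
E
```

```text
pics
{'t': 0.0, 'q': array([ 1.23401961e+00,  8.74968446e-02,  1.75137735e-01,  1.65980019e+00,
       -2.32562448e-05,  1.57080403e+00]), 'qd': array([ 8.72476620e-04,  1.11330598e-03, -5.08626329e-05,  2.07233175e-04,
       -3.94897879e-04,  4.65228747e-04]), 'tau': array([-4.70951636e-04, -5.20390606e+01,  4.64803219e+01,  1.63072301e-02,
        2.56154999e-05, -3.57394200e-06]), 'ee_pos': array([181.66086843, 518.83871023, 192.0647393 ]), 'tool_rot': array([-5.26488549e-01, -3.09695312e+00,  2.11664857e-03]), 'contact_force': array([-0.37273647,  0.44768422,  0.6069089 ]), 'ft_torque': array([ 0.02198021, -0.00874859,  0.03222011]), 'finger_gap': 85.6070105949367}
side {'fov_y': 53.74804201374861, 'cx': 256.3492689099217, 'cy': 189.03577506259887, 'dist_coeffs': array([-0.04877034,  0.        ,  0.        ,  0.        ,  0.        ]), 'R': array([[ 0.97846902, -0.20587923, -0.01456461],
       [-0.12922154, -0.55606005, -0.82103533],
       [ 0.16093532,  0.80523969, -0.57069156]]), 't': array([-462.12410466,  367.22684357,  524.62769892])}
side press 0.64 [186.2, 202.0] 2088
s
[... 522 characters left out ...]
.30290896, 570.90173064, 915.432801  ])}
top press 0.68 [204.8, 301.9] 3167
top press 0.58 [266.6, 185.6] 3380
top knob 0.79 [197.2, 306.2] 181
top knob 0.58 [265.7, 176.8] 202
{'fov_y': 65.04124092077394, 'cx': 252.93668374941285, 'cy': 191.98936969284273, 'dist_coeffs': array([-0.00383883,  0.        ,  0.        ,  0.        ,  0.        ]), 'hand_eye': array([[-6.88449628e-04, -9.58394593e-01, -2.85445845e-01,
         7.21354619e+01],
       [ 9.99999726e-01, -5.82404591e-04, -4.56394903e-04,
         8.99823779e-01],
       [ 2.71161436e-04, -2.85446081e-01,  9.58394731e-01,
        -1.79841211e+02],
       [ 0.00000000e+00,  0.00000000e+00,  0.00000000e+00,
         1.00000000e+00]])}
```

```bash
python3 - <<'E'
import cv2,numpy as np
for n in ["side","top"]:
    im=cv2.imread(f"pics/{n}0.png")
    cv2.imwrite(f"pics/{n}0c.png",cv2.resize(im[100:330,110:410] if n=="top" else im[100:330,130:430],(780,598),interpolation=cv2.INTER_CUBIC))
E
```

```text
(no output)
```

View pics/side0.png

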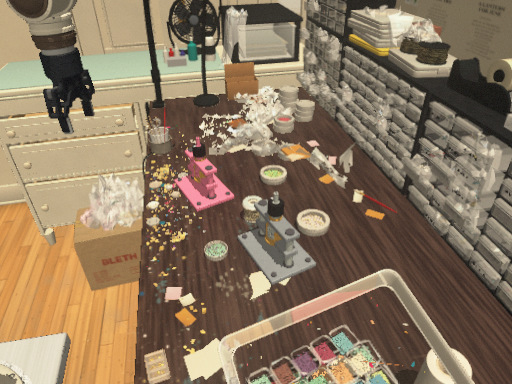

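View pics/top0.png

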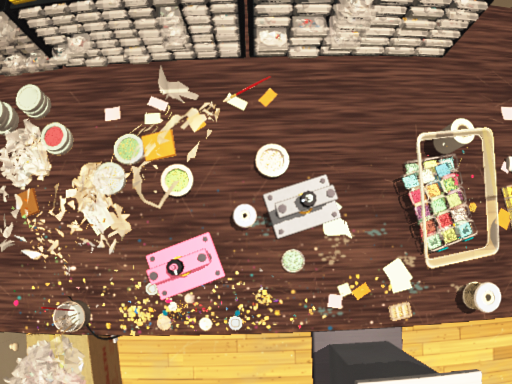

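```bash
cat > h.py <<'E'
from bench import *
import cv2,numpy as np
from scipy.spatial.transform import Rotation as Ro
def cam(n):
    c=get_calibration(n);f=192/np.tan(np.radians(c["fov_y"]/2))
    K=np.array([[f,0,c["cx"]],[0,f,c["cy"]],[0,0,1]]);return c,K
def proj(n,P):
    c,K=cam(n);return cv2.projectPoints(np.array(P,float).reshape(-1,3),cv2.Rodrigues(c["R"])[0],c["t"],K,c["dist_coeffs"])[0].reshape(-1,2)
def ray(n,rc,pose=None):
    c,K=cam(n);u=cv2.undistortPoints(np.array([[[rc[1],rc[0]]]],float),K,c["dist_coeffs"])[0,0]
    v=np.array([u[0],u[1],1])
    if n=="wrist":
        p,r=pose;R=Ro.from_rotvec(r).as_matrix();H=c["hand_eye"]
        return p+R@H[:3,3],R@H[:3,:3]@v
    return -c["R"].T@c["t"],c["R"].T@v
def atz(n,rc,z,pose=None):
    o,d=ray(n,rc,pose);return o+d*(z-o[2])/d[2]
E
python3 - <<'E'
from h import *
for n,rc in [("side",(205,275.2)),("side",(151.5,199.6)),("top",(197.2,306.2)),("top",(265.7,176.8))]:
    print(n,rc,atz(n,rc,135))
E
```

```text
side (205, 275.2) [569.90420894 271.21307879 135.        ]
side (151.5, 199.6) [440.62254213 526.92174284 135.        ]
top (197.2, 306.2) [574.42915507 280.78093404 135.        ]
top (265.7, 176.8) [441.92583647 548.85042336 135.        ]
```

Two screw presses show: grey at top (200,306) / side (205,275), and pink at top (266,177) / side (151,200). The grey one is meant. I'll confirm it in a crop.

```bash
python3 - <<'E'
from h import *
a=cv2.imread("pics/top0.png")[150:280,225:350];b=cv2.imread("pics/side0.png")[170:290,215:340]
cv2.imwrite("pics/crop1.png",np.hstack([cv2.resize(a,(400,416),interpolation=cv2.INTER_CUBIC),cv2.resize(b,(400,416),interpolation=cv2.INTER_CUBIC)]))
E
```

```text
(no output)
```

View pics/crop1.png

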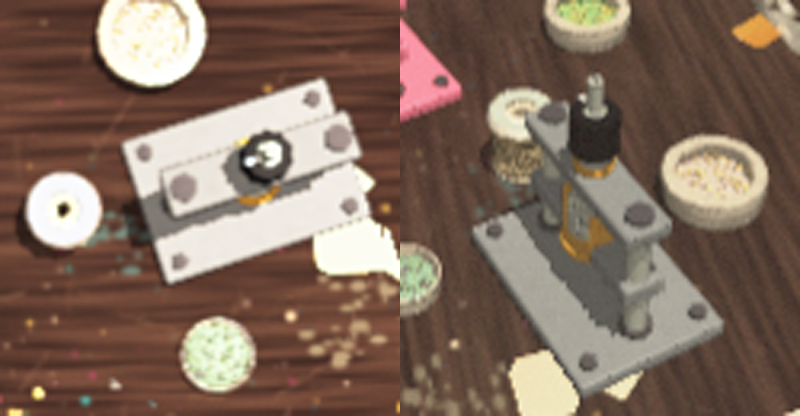

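The crop confirms the grey press. Its black knob is at about top (199,307) / side (206,275.6). The spool, the lidded tin and the green open tin stand low around it. Next I measure it and move over it.

```bash
python3 - <<'E'
from h import *
print(atz("side",(206.5,275.6),126),atz("top",(199,307.5),140))
d=np.load("pics/top0.npy");print(d[190:208,298:318:2].round())
# LSQ of side/top rays w/ knob mid
o=observe();R=Ro.from_rotvec(o["tool_rot"]).as_matrix();print(R.round(3))
T=np.array([572,277,225]);print(R.T@(T-o["ee_pos"]))
for k in ["spool","tin","open_tin"]:
    pass
E
```

```text
[572.49210279 277.6153715  126.        ] [569.92191232 278.89315704 140.        ]
[[984. 984. 983. 980. 985. 986. 986. 983. 980. 896.]
 [985. 983. 981. 981. 984. 851. 855. 897. 894. 895.]
 [981. 986. 982. 856. 854. 854. 855. 853. 892. 896.]
 [985. 981. 916. 853. 850. 852. 849. 853. 896. 893.]
 [981. 917. 874. 851. 853. 855. 853. 854. 891. 894.]
 [983. 895. 852. 854. 854. 850. 832. 853. 853. 893.]
 [893. 895. 852. 851. 851. 831. 832. 851. 849. 893.]
 [895. 891. 850. 850. 852. 829. 829. 853. 851. 894.]
 [892. 865. 851. 850. 849. 832. 830. 852. 850. 892.]
 [891. 873. 852. 851. 852. 836. 826. 852. 854. 891.]
 [890. 879. 849. 851. 850. 845. 845. 853. 853. 894.]
 [891. 890. 852. 850. 849. 851. 847. 852. 851. 891.]
 [894. 873. 854. 849. 849. 849. 850. 851. 851. 893.]
 [892. 875. 859. 845. 852. 851. 849. 849. 891. 889.]
 [890. 891. 868. 850. 850. 848. 850. 852. 891. 889.]
 [888. 890. 877. 850. 850. 848. 851. 851. 888. 890.]
 [888. 890. 891. 860. 857. 852. 850. 892. 893. 893.]
 [889. 889. 890. 891. 872. 862. 891. 890. 941. 978.]]
[[-0.944  0.33  -0.   ]
 [ 0.33   0.944 -0.   ]
 [ 0.    -0.    -1.   ]]
[-448.33616159  -99.49757978  -32.29075425]
```

send_rows(moves=[0,0,-0.032,0,0,0,1,-0.0374,-0.0083,0,0,0,0,1,-0.0374,-0.0083,0,0,0,0,1,-0.0374,-0.0083,0,0,0,0,1,-0.0374,-0.0083,0,0,0,0,1,-0.0374,-0.0083,0,0,0,0,1,-0.0374,-0.0083,0,0,0,0,1,-0.0374,-0.0083,0,0,0,0,1,-0.0374,-0.0083,0,0,0,0,1,-0.0374,-0.0083,0,0,0,0,1,-0.0374,-0.0083,0,0,0,0,1])

```text
t: 1.32
ee_pos: [508.8, 315.8, 224.9]
tool_rot: [0.527, 3.097, 0.0]
contact_force: [-0.1, 0.3, 0.0]
finger_gap: 85.8
```

send_rows(moves=[-0.0374,-0.0083,0,0,0,0,1,0,0,0,0,0,0,1])

```text
t: 1.48
ee_pos: [544.2, 293.2, 223.1]
tool_rot: [0.534, 3.096, -0.003]
contact_force: [-0.6, 0.2, -0.4]
finger_gap: 85.2
```

```bash
python3 - <<'E'
from h import *
o=observe();print(o["t"],o["q"].round(3),o["ee_pos"],o["tool_rot"])
im,d=get_image("wrist");cv2.imwrite("pics/w1.png",im[:,:,::-1])
for q in ["knob","spindle_top"]:
    for r in trace(q,"wrist"):print(q,round(r["conf"],2),r["point"],r["mask"].sum(),atz("wrist",r["point"],140,(o["ee_pos"],o["tool_rot"])))
E
```

```text
1.4833 [ 4.950e-01  2.760e-01  4.520e-01  1.748e+00 -1.000e-03  8.360e-01] [544.23029823 293.17954558 223.12161417] [ 5.33664945e-01  3.09592286e+00 -2.82956690e-03]
knob 0.94 [211.6, 246.2] 1097 [566.11066568 279.41581915 140.        ]
spindle_top 0.69 [221.0, 242.9] 169 [573.89602292 273.29164564 140.        ]
```

View pics/w1.png

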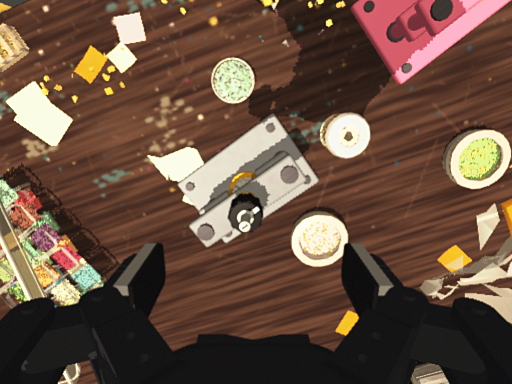

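```bash
python3 - <<'E'
from h import *
im=cv2.imread("pics/w1.png")
c=im[185:245,215:275];cv2.imwrite("pics/w1c.png",cv2.resize(c,(600,600),interpolation=cv2.INTER_CUBIC))
E
```

```text
(no output)
```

View pics/w1c.png

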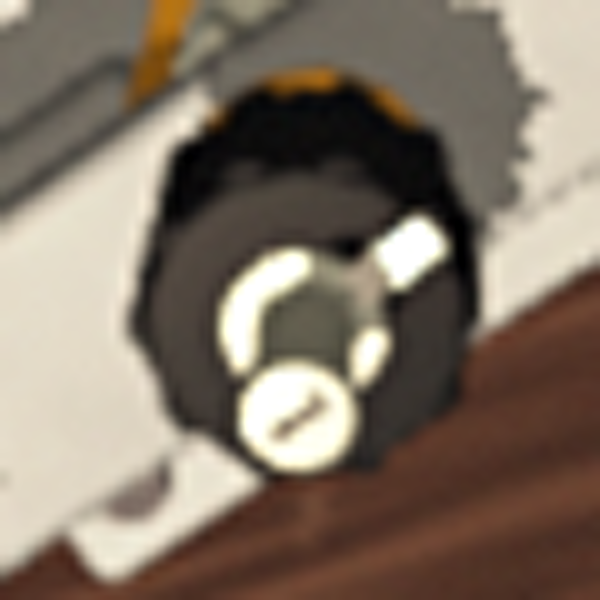

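```bash
python3 - <<'E'
from h import *
P=(np.array([544.23029823,293.17954558,223.12161417]),np.array([5.33664945e-01,3.09592286e+00,-2.82956690e-03]))
f=lambda x,y,z:atz("wrist",(185+y/10-.5,215+x/10-.5),z,P)
c=f(306,328,140);s=f(297,415,162);m=f(410,250,141)
print(c,s,m)
# press yaw: bridge edges from full image nuts: (289,174),(206,232) at z104
a=atz("wrist",(174,289),104,P);b=atz("wrist",(232,206),104,P);print(a,b,(a+b)/2,np.linalg.norm(a-b))
v=a-b; yaw=np.arctan2(v[1],v[0])-np.pi/2
w=(m-c); ang=np.arctan2(w[1],w[0])
print("yaw",yaw,"wheel",-(ang-yaw-np.pi)%(2*np.pi))
c=(c+s)/2
for n in("top","side"):print(proj(n,[[*c[:2],140],[*c[:2],162]]))
E
```

```text
[571.09574945 276.50929793 140.        ] [570.49067273 276.53375513 162.        ] [566.70604174 288.36290186 141.        ]
[554.67533167 329.00734927 104.        ] [585.86484132 225.17887084 104.        ] [570.2700865  277.09311006 104.        ] 108.41189254958505
yaw 0.2918187328581887 wheel 1.5079476856029181
[[308.6322156  198.54525634]
 [309.97296645 196.99368566]]
[[275.01425033 201.38946655]
 [275.16639849 192.43381239]]
```

send_rows(moves=[0,0,0,0,0,0,1,0,0,0,0,0,0,1,0,0,0,0,0,0,1])

```text
t: 1.88
ee_pos: [539.0, 297.8, 225.3]
tool_rot: [0.524, 3.097, 0.001]
contact_force: [0.5, 0.1, 0.0]
finger_gap: 85.5
```

```bash
cat > go.py <<'E'
from h import *
import sys
o=observe();R=Ro.from_rotvec(o["tool_rot"]).as_matrix()
print(o["t"],o["q"].round(3),o["ee_pos"].round(1),"F",o["contact_force"].round(1),"T",o["ft_torque"].round(2),o["finger_gap"].round(1),"tz",R[:,2].round(3))
if len(sys.argv)>3: print("delta tool mm",(R.T@(np.array([float(a) for a in sys.argv[1:4]])-o["ee_pos"])).round(1))
E
python3 go.py 571 276.7 110
```

```text
Traceback (most recent call last):
  File "go.py", line 4, in <module>
    print(o["t"],o["q"].round(3),o["ee_pos"].round(1),"F",o["contact_force"].round(1),"T",o["ft_torque"].round(2),o["finger_gap"].round(1),"tz",R[:,2].round(3))
                                                                                                                  ^^^^^^^^^^^^^^^^^^^^^
AttributeError: 'float' object has no attribute 'round'
```

```bash
sed -i 's/o\["finger_gap"\].round(1)/round(o["finger_gap"],1)/' go.py; python3 go.py 571 276.7 195
```

```text
1.8833 [0.505 0.269 0.448 1.749 0.    0.84 ] [539.  297.8 225.3] F [0.5 0.1 0. ] T [-0.04  0.04  0.03] 85.5 tz [ 0.  0. -1.]
delta tool mm [-37.1  -9.5  30.3]
```

send_rows(moves=[-0.0185,-0.0048,0.008,0,0,0,1,-0.0186,-0.0047,0.008,0,0,0,1,0,0,0,0,0,0,1,0,0,0,0,0,0,1,0,0,0,0,0,0,1])

```text
t: 2.3
ee_pos: [571.1, 276.3, 209.2]
tool_rot: [0.526, 3.097, 0.0]
contact_force: [-0.2, -0.1, -0.4]
finger_gap: 85.6
```

```bash
python3 go.py 571 276.7 110; python3 - <<'E'
from h import *
o=observe();print(repr(o["ee_pos"]),repr(o["tool_rot"]))
im,d=get_image("wrist");cv2.imwrite("pics/w2.png",im[:,:,::-1])
r=trace("knob","wrist")[0];print(r["conf"],r["point"])
a,b=map(int,r["point"]);a0,b0=a-30,b-30
cv2.imwrite("pics/w2c.png",cv2.resize(im[a0:a0+60,b0:b0+60,::-1],(600,600),interpolation=cv2.INTER_CUBIC));print(a0,b0)
E
```

```text
2.3 [0.45  0.309 0.466 1.728 0.    0.787] [571.1 276.3 209.2] F [-0.2 -0.1 -0.4] T [-0.02 -0.01 -0.06] 85.6 tz [ 0.  0. -1.]
delta tool mm [ 0.2  0.3 99.2]
array([571.11999387, 276.30156285, 209.22972899]) array([5.25810376e-01, 3.09727677e+00, 4.46674521e-04])
0.89 [186.3, 252.6]
156 222
```

View pics/w2c.png

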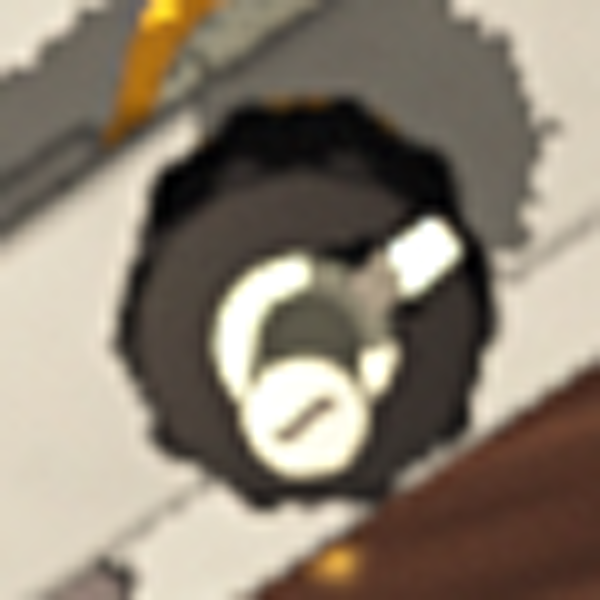

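```bash
python3 - <<'E'
from h import *
P=(np.array([571.12,276.30,209.23]),np.array([5.25810376e-01,3.09727677e+00,4.46674521e-04]))
f=lambda x,y,z:atz("wrist",(156+y/10-.5,222+x/10-.5),z,P)
c=f(307,338,140);s=f(305,418,162);m=f(425,257,141)
print(c,s)
w=m-c;print(-(np.arctan2(w[1],w[0])-0.29-np.pi)%(2*np.pi))
E
```

```text
[570.82415253 276.57985925 140.        ] [571.02140371 276.39740743 162.        ]
1.5591376679753761
```

Both measurements agree: the knob axis is at (571, 276.5), and wheel is about 1.53. Now I descend and grip.

send_rows(moves=[0,0,0.02,0,0,0,1,0,0,0.025,0,0,0,1,0,0,0.025,0,0,0,1,0,0,0.02,0,0,0,1,0,0,0.009,0,0,0,1,0,0,0,0,0,0,1,0,0,0,0,0,0,1], squeeze=40)

```text
t: 2.98
ee_pos: [571.6, 276.1, 110.8]
tool_rot: [0.526, 3.097, 0.001]
contact_force: [-0.5, 0.2, 0.4]
finger_gap: 85.1
```

```bash
python3 go.py 570.9 276.5 110
```

```text
2.9833 [0.45  0.276 0.235 1.528 0.    0.786] [571.6 276.1 110.8] F [-0.5  0.2  0.4] T [-0.01  0.07  0.01] 85.1 tz [ 0.  0. -1.]
delta tool mm [0.8 0.2 0.8]
```

send_rows(moves=[0.0006,0,0,0,0,0,0,0,0,0,0,0,0,0,0,0,0,0,0,0,0,0,0,0,0,0,0,0,0,0,0,0,0,0,0,0,0,0,0,0,0,0,0,0,0,0,0,0,0,0,0,0,0,0,0,0])

```text
t: 3.65
ee_pos: [571.2, 275.7, 110.0]
tool_rot: [0.527, 3.097, -0.0]
contact_force: [-1.4, -2.1, 1.9]
finger_gap: 7.6
```

```bash
python3 go.py 570.9 276.5 110
```

```text
3.65 [ 0.45   0.276  0.232  1.527 -0.     0.787] [571.2 275.7 110. ] F [-1.4 -2.1  1.9] T [-0.35  0.11  0.04] 7.6 tz [ 0. -0. -1.]
delta tool mm [ 0.6  0.7 -0. ]
```

```bash
python3 - <<'E'
from h import *
a,_=get_image("side");b,_=get_image("wrist")
cv2.imwrite("pics/g1.png",np.hstack([cv2.resize(a[150:290,200:340,::-1],(400,400),interpolation=cv2.INTER_CUBIC),cv2.resize(b[100:300,150:350,::-1],(400,400))]))
E
python3 go.py
```

```text
3.75 [ 0.45   0.276  0.232  1.527 -0.     0.787] [571.2 275.7 110. ] F [ 0.3 -2.2  2. ] T [-0.51  0.13  0.  ] 7.5 tz [ 0. -0. -1.]
```

View pics/g1.png

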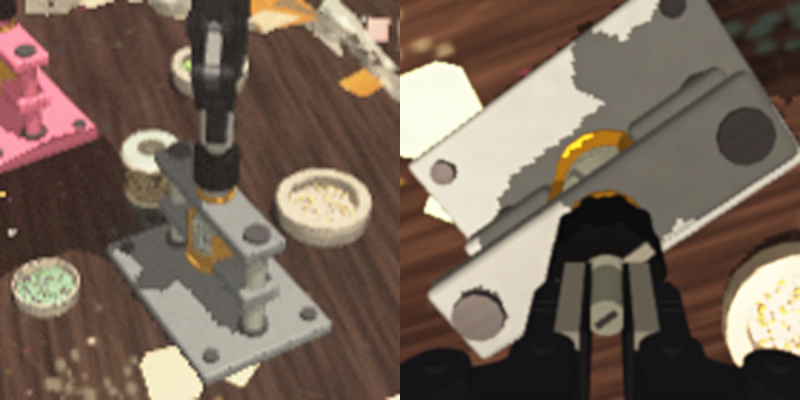

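```bash
python3 - <<'E'
from h import *
d=np.load("pics/top0.npy")
def pt(n,r,c,z,P=None):
    o,v=ray(n,(r,c),P);return o+v*z
for r,c in [(205,312),(199,317-18),(196,300+14),(185,305),(215,280),(230,300)]:
    w=d[r-1:r+2,c-1:c+2];print("top",r,c,np.median(w),pt("top",r,c,np.median(w)).round(1))
o=observe();P=(o["ee_pos"],o["tool_rot"])
a,dw=get_image("wrist");np.save("pics/w3.npy",dw);cv2.imwrite("pics/w3.png",a[:,:,::-1])
for r,c in [(168,325),(120,190),(257,189),(204,254),(260,253),(250,235),(250,272),(232,235),(232,270)]:
    w=dw[r-1:r+2,c-1:c+2];print("wrist",r,c,np.median(w),pt("wrist",r,c,np.median(w),P).round(1))
E
```

```text
top 205 312 852.38727 [557.6 269.8 137.1]
top 199 299 890.5385 [575.8 292.2 100.9]
top 196 314 852.9139 [575.9 265.1 139.1]
top 185 305 983.3026 [620.9 267.4  13.6]
top 215 280 888.0235 [542.9 334.1  98.6]
top 230 300 972.91376 [515.2 283.4   9.6]
wrist 168 325 190.97263 [556.2 330.3 102.4]
wrist 120 190 282.5349 [ 4.988e+02  2.393e+02 -2.000e-01]
wrist 257 189 209.19406 [585.9 224.3 102.2]
wrist 204 254 173.49445 [556.6 282.3 125.5]
wrist 260 253 144.10052 [571.7 276.5 161. ]
wrist 250 235 130.96361 [558.9 272.6 171.5]
wrist 250 272 130.9038 [564.2 287.8 171.5]
wrist 232 235 147.88605 [558.1 271.9 153.7]
wrist 232 270 148.4977 [564.  288.  153.1]
```

```bash
python3 - <<'E'
from h import *
o=observe();P=(o["ee_pos"],o["tool_rot"]);R=Ro.from_rotvec(P[1]).as_matrix()
dw=np.load("pics/w3.npy")
for c in (228,237,245,253,262,270,277):
  for r in range(196,300,6):
    oo,v=ray("wrist",(r,c),P);p=R.T@(oo+v*dw[r,c]-P[0]);print(c,r,p.round(0),"z",round(110-p[2]))
a=cv2.imread("pics/w3.png");cv2.imwrite("pics/w3c.png",cv2.resize(a[185:335,180:330],(600,600),interpolation=cv2.INTER_CUBIC))
E
```

```text
228 196 [  1. -19.  47.] z 63
228 202 [  8. -16.  12.] z 98
228 208 [  4. -16.  12.] z 98
228 214 [  9. -14. -14.] z 124
228 220 [ 10. -13. -26.] z 136
228 226 [  8. -13. -28.] z 138
228 232 [  4. -13. -29.] z 139
228 238 [  1. -13. -29.] z 139
228 244 [  7. -11. -49.] z 159
228 250 [  7. -11. -54.] z 164
228 256 [ 11. -10. -68.] z 178
228 262 [ 11.  -9. -73.] z 183
228 268 [ 12.  -9. -79.] z 189
228 274 [ 11.  -8. -82.] z 192
228 280 [ 12.  -8. -87.] z 197
228 286 [ 12.  -8. -90.] z 200
228 292 [ 12.  -7. -93.] z 203
228 298 [  17.   -7. -103.] z 213
237 196 [ 12. -10.  12.] z 98
237 202 [ 10. -10.   7.] z 103
237 208 [ 13.  -9. -13.] z 123
237 214 [ 14.  -8. -26.] z 136
237 220 [ 11.  -8. -29.] z 139
237 226 [  8.  -8. -29.] z 139
237 232 [ 11.  -7. -44.] z 154
237 238 [ 11.  -7. -50.] z 160
237 244 [ 11.  -6. -56.] z 166
237 250 [ 11.  -6. -63.] z 173
237 256 [ 11.  -6. -67.] z 177
237 262 [ 10.  -6. -72.] z 182
237 268 [  9.  -5. -74.] z 184
237 274 [  7.  -6. -74.] z 184
237 280 [  7.  -5. -79.] z 189
237 286 [  7.  -5. -83.] z 193
237 292 [  5.  -5. -83.] z 193
237 298 [  2.  -
[... 2091 characters left out ...]

270 274 [ 12.   7. -82.] z 192
270 280 [ 12.   7. -87.] z 197
270 286 [ 11.   7. -90.] z 200
270 292 [ 10.   7. -91.] z 201
270 298 [  8.   7. -91.] z 201
277 196 [13. 17. 11.] z 99
277 202 [ 8. 17. 11.] z 99
277 208 [ 4. 17. 13.] z 97
277 214 [-1. 17. 12.] z 98
277 220 [  9.  14. -24.] z 134
277 226 [  7.  14. -27.] z 137
277 232 [  5.  14. -29.] z 139
277 238 [  1.  14. -29.] z 139
277 244 [  7.  12. -48.] z 158
277 250 [  7.  12. -54.] z 164
277 256 [ 11.  11. -67.] z 177
277 262 [ 11.  11. -72.] z 182
277 268 [ 12.  10. -79.] z 189
277 274 [ 12.  10. -83.] z 193
277 280 [ 12.   9. -86.] z 196
277 286 [ 11.   9. -90.] z 200
277 292 [ 11.   9. -93.] z 203
277 298 [  17.    8. -104.] z 214
```

View pics/w3c.png

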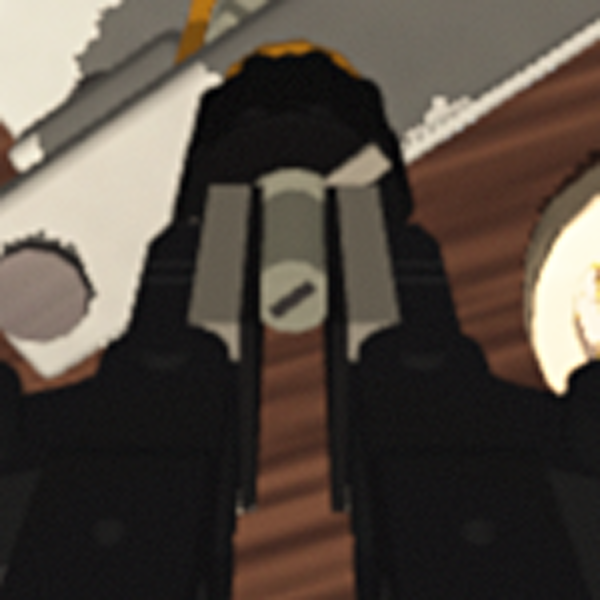

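The fingers closed on the spindle above the knob (gap 7.6 mm). The depth data put the real fingertips near z≈150 while the reported TCP is z=110, so the fingers end about 40 mm behind the stated TCP. I'll open, check, and then lower by that amount while watching the force.

send_rows(moves=[0,0,0,0,0,0,1,0,0,0,0,0,0,1,0,0,0,0,0,0,1,0,0,0,0,0,0,1,0,0,0,0,0,0,1,0,0,0,0,0,0,1,0,0,0,0,0,0,1,0,0,0,0,0,0,1])

```text
t: 4.47
ee_pos: [571.2, 276.0, 109.8]
tool_rot: [0.526, 3.097, 0.0]
contact_force: [-0.6, -0.2, -0.5]
finger_gap: 85.3
```

```bash
python3 go.py; python3 - <<'E'
from h import *
o=observe();P=(o["ee_pos"],o["tool_rot"]);R=Ro.from_rotvec(P[1]).as_matrix()
a,d=get_image("wrist");cv2.imwrite("pics/w4.png",a[:,:,::-1])
b,_=get_image("side");cv2.imwrite("pics/s4.png",cv2.resize(b[130:290,200:360,::-1],(600,600),interpolation=cv2.INTER_CUBIC))
for c in (140,145,150,155,160,345,350,355,360,365):
  for r in range(215,300,10):
    oo,v=ray("wrist",(r,c),P);p=R.T@(oo+v*d[r,c]-P[0])
    if p[2]<0: print(c,r,p.round(0))
E
```

```text
4.4667 [0.45  0.276 0.232 1.527 0.    0.787] [571.2 276.  109.8] F [-0.6 -0.2 -0.5] T [ 0.01 -0.03 -0.02] 85.3 tz [ 0.  0. -1.]
140 255 [ 11. -47. -66.]
140 265 [ 11. -44. -75.]
140 275 [ 10. -41. -81.]
140 285 [  7. -41. -82.]
140 295 [  3. -42. -82.]
145 245 [ 11. -47. -58.]
145 255 [ 11. -44. -66.]
145 265 [ 11. -42. -74.]
145 275 [  7. -42. -75.]
145 285 [  4. -41. -77.]
145 295 [ -1. -42. -78.]
150 245 [ 11. -45. -58.]
150 255 [ 10. -43. -66.]
150 265 [  8. -42. -70.]
150 275 [  3. -42. -70.]
150 285 [ -0. -42. -72.]
150 295 [ -4. -42. -73.]
155 245 [ 11. -43. -57.]
155 255 [  8. -42. -62.]
155 265 [  4. -42. -63.]
155 275 [  1. -41. -66.]
155 285 [ -4. -42. -66.]
155 295 [ -8. -42. -68.]
160 245 [  9. -42. -53.]
160 255 [  4. -42. -55.]
160 265 [ -0. -42. -56.]
160 275 [ -4. -42. -57.]
160 285 [ -7. -41. -61.]
345 245 [  9.  44. -53.]
345 255 [  4.  44. -54.]
345 265 [ -0.  43. -56.]
345 275 [ -4.  43. -58.]
345 285 [ -9.  44. -58.]
350 245 [ 10.  45. -57.]
350 255 [  8.  44. -61.]
350 265 [  4.  43. -63.]
350 275 [ -1.  44. -63.]
350 285 [ -6.  44. -63.]
350 295 [ -9.  44. -66.]
355 245 [ 11.  47. -57.]
355 255 [ 11.  43. -67.]
355 265 [  7.  43. -69.]
355 275 [  3.  43. -70.]
355 285 [ -1.  43. -70.]
355 295 [ -5.  44. -71.]
360 245 [ 11.  49. -57.]
360 255 [ 11.  45. -67.]
360 265 [ 10.  44. -73.]
360 275 [  7.  43. -75.]
360 285 [  2.  44. -75.]
360 295 [ -0.  43. -78.]
365 255 [ 11.  48. -66.]
365 265 [ 10.  45. -74.]
365 275 [ 10.  43. -80.]
365 285 [  5.  44. -80.]
365 295 [  2.  44. -81.]
```

View pics/w4.png

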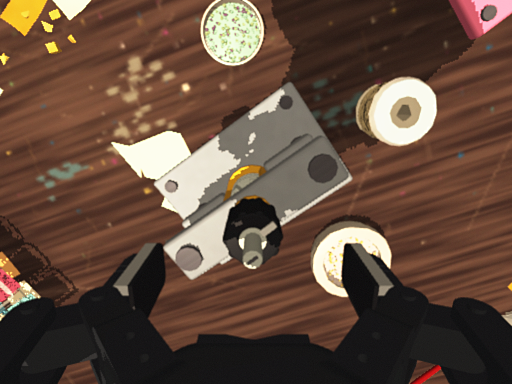

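View pics/s4.png

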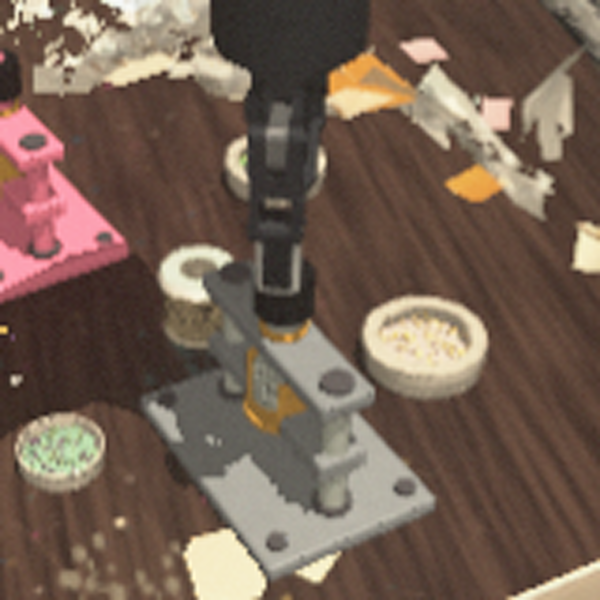

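Open fingertips measure at tool z=-53, where -13 was expected. That confirms the 40 mm offset, and the pads are centred to within about 1 mm. I lower 39 mm and close.

send_rows(moves=[0,0.0005,0.013,0,0,0,1,0,0,0.013,0,0,0,1,0,0,0.013,0,0,0,1,0,0,0,0,0,0,1,0,0,0,0,0,0,1])

```text
t: 4.98
ee_pos: [570.4, 275.9, 68.9]
tool_rot: [-0.526, -3.095, 0.003]
contact_force: [-0.6, -1.3, 0.5]
finger_gap: 85.4
```

send_rows(moves=[0,0,0,0,0,0,0,0,0,0,0,0,0,0,0,0,0,0,0,0,0,0,0,0,0,0,0,0,0,0,0,0,0,0,0,0,0,0,0,0,0,0,0,0,0,0,0,0,0])

```text
t: 5.57
ee_pos: [571.3, 275.5, 71.7]
tool_rot: [0.527, 3.096, -0.002]
contact_force: [-2.5, -4.9, 5.7]
finger_gap: 33.0
```

```bash
python3 go.py 571 276.5 71; python3 - <<'E'
from h import *
b,_=get_image("side");w,_=get_image("wrist");cv2.imwrite("pics/g5.png",np.hstack([cv2.resize(b[150:290,200:340,::-1],(400,400),interpolation=cv2.INTER_CUBIC),cv2.resize(w[140:340,150:350,::-1],(400,400))]))
E
```

```text
5.5667 [ 4.500e-01  2.770e-01  1.600e-01  1.454e+00 -1.000e-03  7.870e-01] [571.3 275.5  71.7] F [-2.5 -4.9  5.7] T [-1.13  0.55  0.03] 33.0 tz [ 0.    -0.001 -1.   ]
delta tool mm [0.6 0.8 0.7]
```

View pics/g5.png

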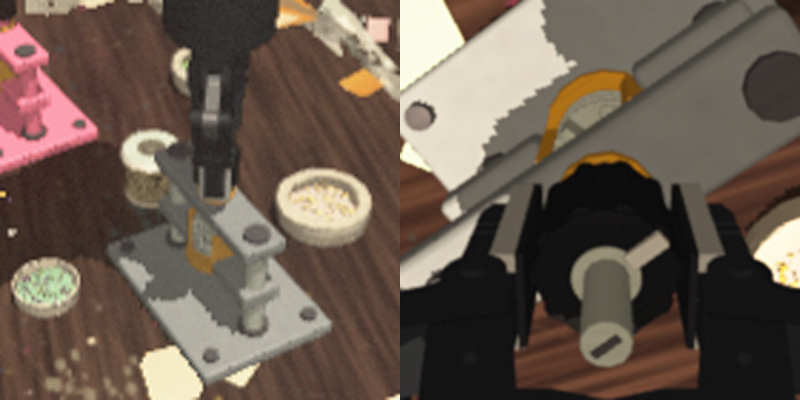

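The knob is gripped at 33 mm, with the pads on its flanks. Now I turn it back 1.3 rad.

send_rows(moves=[0,0,0,0,0,-0.06,0,0,0,0,0,0,-0.11,0,0,0,0,0,0,-0.12,0,0,0,0,0,0,-0.12,0,0,0,0,0,0,-0.12,0,0,0,0,0,0,-0.12,0,0,0,0,0,0,-0.12,0,0,0,0,0,0,-0.12,0,0,0,0,0,0,-0.12,0,0,0,0,0,0,-0.12,0,0,0,0,0,0,-0.11,0,0,0,0,0,0,-0.06,0])

```text
t: 6.67
ee_pos: [571.1, 276.1, 71.7]
tool_rot: [1.463, -2.78, 0.0]
contact_force: [-3.4, -3.2, 5.3]
finger_gap: 32.7
```

send_rows(moves=[0,0,0,0,0,0,0,0,0,0,0,0,0,0,0,0,0,0,0,0,0])

```text
t: 6.92
ee_pos: [571.1, 276.1, 71.7]
tool_rot: [-1.453, 2.785, -0.0]
contact_force: [-4.6, -2.2, 4.4]
finger_gap: 33.0
```

```bash
python3 go.py 571 276.5 71; python3 - <<'E'
from h import *
o=observe();P=(o["ee_pos"],o["tool_rot"]);R=Ro.from_rotvec(P[1]).as_matrix()
b,_=get_image("side");w,d=get_image("wrist");cv2.imwrite("pics/g6.png",np.hstack([cv2.resize(b[150:290,200:340,::-1],(400,400),interpolation=cv2.INTER_CUBIC),cv2.resize(w[140:340,150:350,::-1],(400,400))]))
for r in range(265,325,4):
    oo,v=ray("wrist",(r,253),P);print(r,(oo+v*d[r,253]).round(0),end=";")
E
```

```text
6.9167 [ 0.451  0.277  0.16   1.454 -0.    -0.511] [571.1 276.1  71.7] F [-4.6 -2.2  4.4] T [-0.59  0.77  0.07] 33.0 tz [ 0. -0. -1.]
delta tool mm [-0.2  0.3  0.7]
265 [568. 271. 139.];269 [569. 273. 139.];273 [569. 272. 143.];277 [568. 272. 146.];281 [569. 273. 148.];285 [569. 272. 151.];289 [569. 272. 154.];293 [570. 274. 153.];297 [571. 275. 154.];301 [571. 276. 154.];305 [573. 278. 154.];309 [573. 279. 155.];313 [645. 381.  -0.];317 [648. 386.  -1.];321 [651. 389.  -1.];
```

View pics/g6.png

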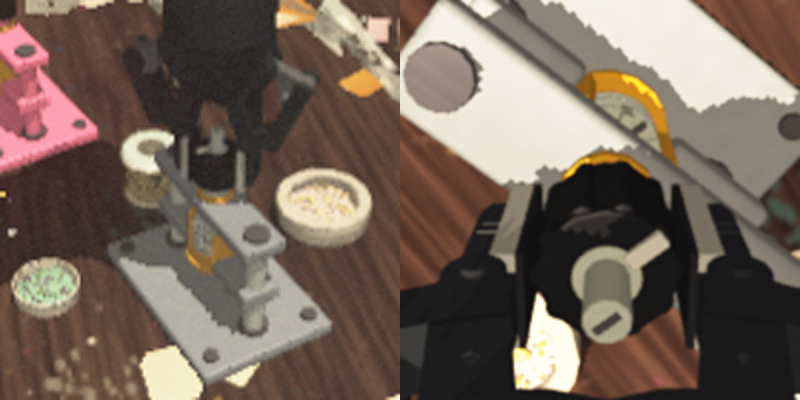

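The spindle top now reads z≈154 (it was 162), so it has dropped. The index mark turned with the fingers, giving wheel≈0.23. Next: forward 3.2 rad, regrip half a turn back, then about 3.0 more.

send_rows(moves=[0,0,0,0,0,0.06,0,0,0,0,0,0,0.12,0,0,0,0,0,0,0.12,0,0,0,0,0,0,0.12,0,0,0,0,0,0,0.12,0,0,0,0,0,0,0.12,0,0,0,0,0,0,0.12,0,0,0,0,0,0,0.12,0,0,0,0,0,0,0.12,0,0,0,0,0,0,0.12,0,0,0,0,0,0,0.12,0,0,0,0,0,0,0.12,0])

```text
t: 8.02
ee_pos: [571.3, 275.5, 71.7]
tool_rot: [0.662, 3.07, -0.002]
contact_force: [-4.0, -6.2, 6.5]
finger_gap: 32.9
```

send_rows(moves=[0,0,0,0,0,0.12,0,0,0,0,0,0,0.12,0,0,0,0,0,0,0.12,0,0,0,0,0,0,0.12,0,0,0,0,0,0,0.12,0,0,0,0,0,0,0.12,0,0,0,0,0,0,0.12,0,0,0,0,0,0,0.12,0,0,0,0,0,0,0.12,0,0,0,0,0,0,0.12,0,0,0,0,0,0,0.12,0,0,0,0,0,0,0.12,0])

```text
t: 9.02
ee_pos: [570.6, 275.2, 71.7]
tool_rot: [2.522, 1.871, -0.003]
contact_force: [-6.4, -7.5, 7.5]
finger_gap: 32.8
```

send_rows(moves=[0,0,0,0,0,0.12,0,0,0,0,0,0,0.12,0,0,0,0,0,0,0.08,0,0,0,0,0,0,0.06,0,0,0,0,0,0,0,0,0,0,0,0,0,0,0,0,0,0,0,0,0,0])

```text
t: 9.6
ee_pos: [570.5, 275.3, 71.7]
tool_rot: [2.826, 1.37, -0.003]
contact_force: [-7.3, -7.1, 7.9]
finger_gap: 32.9
```

```bash
cat > look.py <<'E'
from h import *
import sys
o=observe();P=(o["ee_pos"],o["tool_rot"])
b,_=get_image("side");w,d=get_image("wrist");cv2.imwrite(sys.argv[1],np.hstack([cv2.resize(b[150:290,200:340,::-1],(400,400),interpolation=cv2.INTER_CUBIC),cv2.resize(w[140:340,150:350,::-1],(400,400))]))
for r in range(265,325,4):
    oo,v=ray("wrist",(r,253),P);print(r,(oo+v*d[r,253]).round(0),end=";")
E
python3 go.py 571 276.5 71;python3 look.py pics/g7.png
```

```text
9.6 [ 4.500e-01  2.770e-01  1.600e-01  1.456e+00 -1.000e-03  2.689e+00] [570.5 275.3  71.7] F [-7.3 -7.1  7.9] T [-1.3   1.46 -0.08] 32.9 tz [-0.001 -0.002 -1.   ]
delta tool mm [ 1.3 -0.3  0.7]
265 [576. 283. 141.];269 [574. 280. 139.];273 [574. 280. 142.];277 [575. 280. 145.];281 [575. 280. 148.];285 [573. 279. 148.];289 [572. 277. 148.];293 [572. 277. 149.];297 [570. 275. 149.];301 [569. 273. 148.];305 [563. 266. 139.];309 [494. 179.  -1.];313 [491. 175.  -2.];317 [489. 172.  -1.];321 [486. 168.   0.];
```

View pics/g7.png

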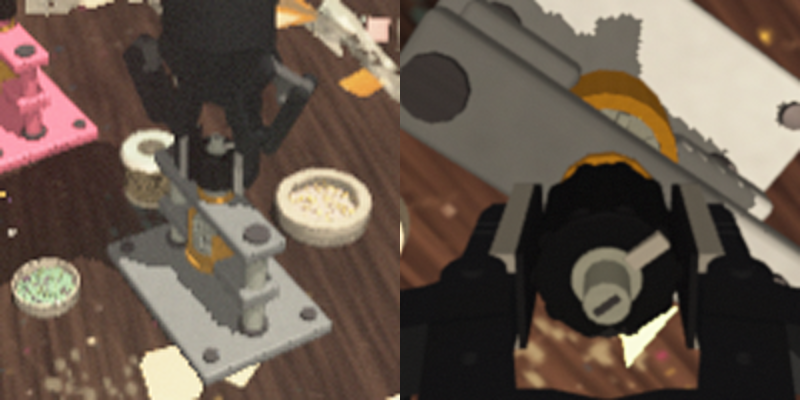

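The spindle top is at 148.5 and the mark has not shifted in the grip. Now I regrip: open, rotate back half a turn, close.

send_rows(moves=[0,0,0,0,0,0,1,0,0,0,0,0,0,1,0,0,0,0,0,0,1,0,0,0,0,0,0,1,0,0,0,0,0,0,1,0,0,0,0,0,0,1,0,0,0,0,0,-0.06,1,0,0,0,0,0,-0.12,1,0,0,0,0,0,-0.12,1,0,0,0,0,0,-0.12,1,0,0,0,0,0,-0.12,1,0,0,0,0,0,-0.12,1])

```text
t: 10.7
ee_pos: [571.4, 276.5, 70.8]
tool_rot: [-2.222, -2.221, -0.0]
contact_force: [-0.0, -0.7, 0.6]
finger_gap: 85.2
```

send_rows(moves=[0,0,0,0,0,-0.12,1,0,0,0,0,0,-0.12,1,0,0,0,0,0,-0.12,1,0,0,0,0,0,-0.12,1,0,0,0,0,0,-0.12,1,0,0,0,0,0,-0.12,1,0,0,0,0,0,-0.12,1,0,0,0,0,0,-0.12,1,0,0,0,0,0,-0.12,1,0,0,0,0,0,-0.12,1,0,0,0,0,0,-0.12,1,0,0,0,0,0,-0.12,1])

```text
t: 11.7
ee_pos: [571.4, 276.5, 70.7]
tool_rot: [0.206, 3.135, 0.0]
contact_force: [0.4, -0.8, 0.3]
finger_gap: 85.8
```

send_rows(moves=[0,0,0,0,0,-0.12,1,0,0,0,0,0,-0.12,1,0,0,0,0,0,-0.12,1,0,0,0,0,0,-0.12,1,0,0,0,0,0,-0.12,1,0,0,0,0,0,-0.12,1,0,0,0,0,0,-0.12,1,0,0,0,0,0,-0.12,1,0,0,0,0,0,-0.08,1,0,0,0,0,0,0,1,0,0,0,0,0,0,1])

```text
t: 12.62
ee_pos: [571.3, 276.4, 70.7]
tool_rot: [1.367, -2.828, 0.0]
contact_force: [-0.5, -0.5, -0.5]
finger_gap: 85.3
```

```bash
python3 go.py 571 276.5 70.5;python3 look.py pics/g8.png
```

```text
12.6167 [ 0.451  0.278  0.16   1.452 -0.    -0.45 ] [571.3 276.4  70.7] F [-0.5 -0.5 -0.5] T [ 0.02  0.01 -0.03] 85.3 tz [-0. -0. -1.]
delta tool mm [0.2 0.3 0.2]
265 [567. 271. 139.];269 [568. 272. 139.];273 [568. 272. 144.];277 [568. 272. 146.];281 [568. 272. 148.];285 [569. 273. 149.];289 [570. 275. 149.];293 [572. 276. 149.];297 [573. 278. 148.];301 [574. 280. 147.];305 [579. 286. 139.];309 [648. 373.  -0.];313 [651. 376.   0.];317 [654. 380.  -1.];321 [657. 384.  -1.];
```

View pics/g8.png

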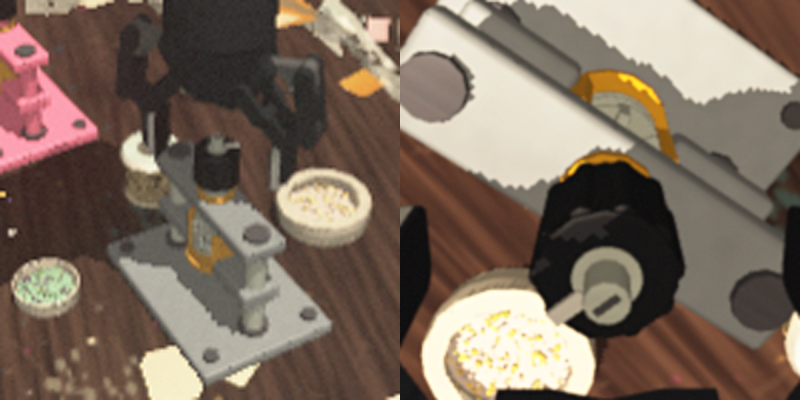

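send_rows(moves=[0,0,0,0,0,0,0,0,0,0,0,0,0,0,0,0,0,0,0,0,0,0,0,0,0,0,0,0,0,0,0,0,0,0,0,0,0,0,0,0,0,0,0,0,0,0,0,0,0,0,0,0,0,0,0,0])

```text
t: 13.38
ee_pos: [571.3, 276.4, 70.9]
tool_rot: [-1.371, 2.827, 0.0]
contact_force: [-1.5, -0.0, 2.3]
finger_gap: 32.8
```

send_rows(moves=[0,0,0,0,0,0.06,0,0,0,0,0,0,0.12,0,0,0,0,0,0,0.12,0,0,0,0,0,0,0.12,0,0,0,0,0,0,0.12,0,0,0,0,0,0,0.12,0,0,0,0,0,0,0.12,0,0,0,0,0,0,0.12,0,0,0,0,0,0,0.12,0,0,0,0,0,0,0.12,0,0,0,0,0,0,0.12,0,0,0,0,0,0,0.12,0])

```text
t: 14.38
ee_pos: [571.6, 275.3, 71.0]
tool_rot: [0.752, 3.049, -0.003]
contact_force: [0.1, -6.2, 2.5]
finger_gap: 33.0
```

send_rows(moves=[0,0,0,0,0,0.12,0,0,0,0,0,0,0.12,0,0,0,0,0,0,0.12,0,0,0,0,0,0,0.12,0,0,0,0,0,0,0.12,0,0,0,0,0,0,0.12,0,0,0,0,0,0,0.12,0,0,0,0,0,0,0.12,0,0,0,0,0,0,0.12,0,0,0,0,0,0,0.12,0,0,0,0,0,0,0.12,0,0,0,0,0,0,0.12,0])

```text
t: 15.38
ee_pos: [570.4, 274.8, 70.9]
tool_rot: [2.576, 1.797, -0.005]
contact_force: [-6.0, -7.8, 5.6]
finger_gap: 33.0
```

send_rows(moves=[0,0,0,0,0,0.12,0,0,0,0,0,0,0.06,0,0,0,0,0,0,0,0,0,0,0,0,0,0,0,0,0,0,0,0,0,0,0,0,0,0,0,0,0])

```text
t: 15.88
ee_pos: [570.3, 274.9, 70.9]
tool_rot: [2.722, 1.566, -0.005]
contact_force: [-7.6, -8.6, 5.5]
finger_gap: 32.7
```

```bash
python3 go.py 571 276.5 70.5;python3 look.py pics/g9.png
```

```text
15.8833 [ 4.500e-01  2.770e-01  1.590e-01  1.455e+00 -1.000e-03  2.548e+00] [570.3 274.9  70.9] F [-7.6 -8.6  5.5] T [-1.46  1.28 -0.05] 32.7 tz [-0.002 -0.003 -1.   ]
delta tool mm [ 1.8 -0.2  0.4]
265 [575. 283. 140.];269 [574. 281. 139.];273 [574. 281. 142.];277 [573. 279. 142.];281 [572. 278. 143.];285 [571. 276. 143.];289 [571. 275. 143.];293 [568. 271. 139.];297 [567. 268. 138.];301 [566. 267. 139.];305 [565. 265. 139.];309 [509. 169.  -1.];313 [507. 165.  -1.];317 [504. 161.  -0.];321 [502. 157.  -0.];
```

View pics/g9.png

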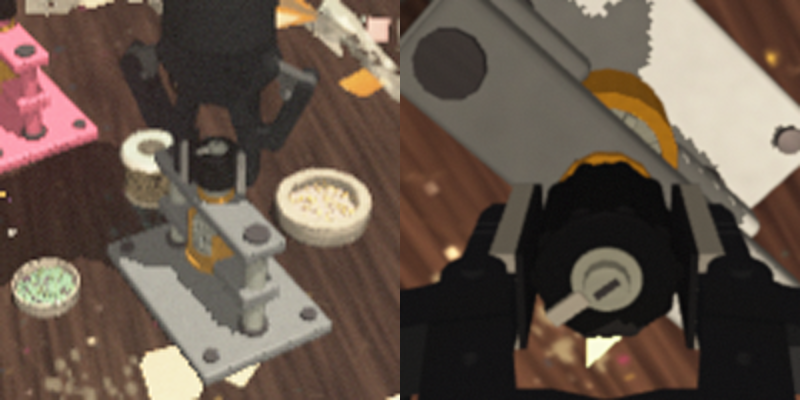

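```bash
python3 - <<'E'
from h import *
o=observe();P=(o["ee_pos"],o["tool_rot"])
f=lambda x,y:atz("wrist",(140+y/2,150+(x-400)/2),140,P)
w=f(568,308)-f(605,279);print((-(np.arctan2(w[1],w[0])-0.29-np.pi))%(2*np.pi), o["qd"].round(3))
close_job()
E
```

```text
0.08618840117046922 [ 0.002  0.     0.    -0.002 -0.001 -0.   ]
the job is handed in; nothing more can be done
```

I turned the grey press's knob back about 1.3 rad, and the spindle dropped into its thread. I then turned it forward about 6.2 rad in two grips and handed the job in with the knob still gripped (33 mm opening, 40 N squeeze setting).

**Last checks:**
- **Spindle:** its top is about 3 mm above the knob's top face, as expected after one turn. Its top fell from about 161 mm to 154, 148.5 and then 143 mm above the table.
- **Knob angle:** the index mark reads about 6.37 rad and my turn count about 6.4 rad. Both are inside the 5.75 to 7.1 band.
- **Motion and force:** the arm is at rest. The wrist force is about 13 N, far below its limit.
- **Bystanders:** the spool and both tins look unmoved in the side view. I did not measure their positions.

**What disagreed:** the real fingertips sit about 40 mm behind the stated TCP. Because of that, my first grip closed on the spindle above the knob without turning anything. I opened, went about 39 mm lower, and gripped the knob properly.

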